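Cap the sample pots and shut them in the bench incubator

ROBOT

A 6-joint arm with a two-finger parallel gripper is mounted at the origin on the work surface. World frame = base frame: x ahead of the robot, y to its left, z up, the work surface at z = 0. Lengths are in m, angles in degrees, forces in N, time in s.
With the tool pointing down it reaches from about 0.4 to 0.925 m from the base axis. Payload 3.4 kg.
Tool frame: the origin (TCP) lies on the centre line of the jaws, within the pads' length; the fingertips stand 11 mm ahead of it and the grasp point (between the pads) lies 8 mm behind it; z points along the fingers, y is the line along which they close (so a half turn about z gives the same grasp; the last joint's range is limited). The gripper opens to 85 mm and grips with 20 to 120 N. Pads are 22 mm wide; open, the fingers measure 114 mm over their backs; the gripper's body (76 mm by 85 mm) begins 54 mm behind the grasp point. The pads swing forward as they close: fully open they stand 13 mm farther back than shut.
Start: joints at [64.887, 17.578, 86.31, -0, 76.112, -4.211], TCP at [0.205, 0.537, 0.242] pointing down, gripper open.
Joint ranges: [-179.03, 179.03], [-60, 130.46], [8.19, 133.38], [-81.62, 261.62], [5.75, 156.47], [-153.77, 153.77]. Speed limits (degrees/s): [147.25, 147.25, 180, 180, 180, 180].

INTERFACE

Orientations are given as [roll, pitch, yaw] about the fixed x, y, z axes, in that order (R = Rz(yaw) Ry(pitch) Rx(roll)).
In Python, from rig import ctrl gives the robot as it stands. The module is installed in compiled form; this text tells all that it offers. Calls block until the motion is done:
- ctrl.movep(position, orientation): joint-space move of the TCP to a pose.
- ctrl.movel(position, velocity=0.15, rot=None): straight line of the TCP; rot=None keeps the orientation; velocity is the mean speed in m/s.
- ctrl.goto_joints(angles): joint-space move.
- ctrl.move_gripper(opening, f_grip=None): opening from 0.0 (shut) to 1.0 (fully open); f_grip is the grip in N (None keeps the last); returns when the fingers have stopped.
- ctrl.wait(seconds).
- ctrl.ik(position, orientation): joint angles nearest the present ones, or None.
- ctrl.state(): the state.
- ctrl.read_camera(name): name is "scene" or "top" or "wrist"; returns a dict with "image" (384x512x3 uint8, red, green, blue), "camera_matrix" (3x3 intrinsics, pixels), "k1" (the pictures are not rectified: a ray, as slopes to the right and down, at radius r is drawn at 1 + k1 r^2 times it, then the intrinsics apply), "pose" (4x4, takes a point from camera to world coordinates). Camera axes: x right, y up, looking along -z (the intrinsics and any distortion apply to the point x, -y, -z); pixel columns grow to the right and rows downward; lengths in m; the calibration is good to about 2 mm. A picture is of the moment at which its call begins. There is no depth.
A pose or a line that the arm cannot do raises ctrl.PlanningError and nothing moves.
- ctrl.close_job(): hands the job in; it is judged then, once.
The state is a dict: "clock": time; "joints": joint angles; "qvel": joint speeds; "tau": joint torques, N m; "tcp_pos": TCP position; "tool_rot": TCP orientation; "force": force on the tool from outside, world axes, zero at the start; "ft_torque": the same for the moment, N m; "gripper_width": opening from 0.0 (shut) to 1.0 (fully open); "gripper_force": force on a finger pad.
Only numpy, scipy, OpenCV 4.12 (cv2) and the standard library are available. Lean on these libraries where they do the work, as an engineer would, in place of code of your own. Each camera call takes 0.05 s, during which the arm holds its last target. There are 200 camera calls.

TASK

Close every open sample pot with one of the stopper lids, pressed down until its flange sits level on the rim, and stand all the capped pots upright inside the incubator. Then swing the incubator's cover over and press its front edge down until the catch snaps and holds it fully shut. Any lid fits any pot, a spare lid may stay behind, and the other things on the bench should be left where they are.

Things in the scene. Friction and masses are not known exactly. Their poses are not given: they have to be found in the camera images.
- pot0: open white plastic sample pot with tablets on its floor: round, 58 mm outside diameter, 50 mm tall, bore 52 mm, about 140 g, upright on the mat; two or three pots are present, an absent one reads None. Origin: centre of its underside; z up its axis
- pot1: open white plastic sample pot with tablets on its floor: round, 58 mm outside diameter, 50 mm tall, bore 52 mm, about 140 g, upright on the mat; two or three pots are present, an absent one reads None. Origin: centre of its underside; z up its axis
- pot2: open white plastic sample pot with tablets on its floor: round, 58 mm outside diameter, 50 mm tall, bore 52 mm, about 140 g, upright on the mat; two or three pots are present, an absent one reads None. Origin: centre of its underside; z up its axis
- lid0: stopper lid, fits any pot: black rubber plug 12 mm deep, 47 mm wide, tapered foot 41 mm, soft sealing bead 7 mm up; on it a cream flange 58 mm wide, 5 mm thick, and a round cream knob 22 mm wide, 22 mm tall; 39 mm tall in all, 80 g; stands on its plug on the mat. Origin: centre of the plug's foot; z up its axis.
- lid1: stopper lid like lid0. Laid on a pot, a lid stops on its bead, often aslant, the flange 5 to 8 mm above the rim; about 8 to 15 N down on the knob slides it home: flange level on the rim, lid origin 38 mm above the pot's origin, knob top 77 mm above the pot's underside
- lid2: stopper lid like lid0. Once home, a lid stays by friction (1 to 2 N pulls it out), so a capped pot is best carried by the pot's own wall
- case: bench incubator, fixed, left or right of the robot's centre line (mat on the other side): open-topped white box, 152 mm (x) by 252 mm (y), 90 mm high, walls and floor 6 mm, one plain chamber; blue front panel on its -x face, which looks roughly to the robot; a catch housing juts 28 mm from the front's middle. Three pots fit in a row, at y = -75, 0, 75 mm. Origin: centre of its underside; z up
- cover (a joint): angle of the incubator's hinged cover: 0 shut, 1.57 upright, 2.0 its stop; starts leaning back at 1.72 to 1.88 and stays. White frame with clear window, 152 x 252 x 8 mm, 0.35 kg. Damped: pushed from behind to below 1.1 rad it sinks by itself within 5 s, but stops at about 0.06, propped on the catch; 8 to 16 N down on its front edge snaps it past, and it is held at 0 (about 12 N to reopen)
- cover_hinge (a point): middle of the cover's hinge line, which runs along the case's y on the far rim, at case x = 76 mm, z = 90.5 mm; the cover opens upward and away from the robot, its free edge (152 mm from the hinge) then about 240 mm above the bench
- cover_press (a point): point on the cover's top face, 20 mm in from the middle of its front (free) edge: where to press it shut; 98.5 mm above the bench when shut
- mat: fixed flat pale blue mat 270 x 300 mm, 4 mm thick, on which the pots and lids start. Origin: centre of its underside
- beaker: bystander: small glass beaker 48 mm wide, 65 mm tall, between mat and incubator. Origin: centre of its underside
- reagent: bystander: amber bottle 38 mm wide, 90 mm tall, between mat and incubator. Origin: centre of its underside
- spatula: bystander: spatula 180 mm long lying at one side (origin under its middle, x along it, handle to -x). Origin: centre of its underside
- wash: bystander: white wash bottle with blue cap, 64 mm wide, 150 mm tall, at the back. Origin: centre of its underside
- timer: bystander: white timer 50 x 70 x 30 mm at the back. Origin: centre of its underside
- jar: bystander: white closed jar with blue cap 60 mm wide, 75 mm tall, at one side. Origin: centre of its underside
Things that resemble listed ones, but are neither listed nor needed, are in the scene too. What is shaped like the pot2 but red is not meant. Leave any pink look-alike of the lid0 alone.

How it is judged (in metres and radians):
On the way, in this order (a step that is already met when the one before it is completed fails the run):
1. every pot present is capped, its lid fully home and level, and stands upright in the incubator while the cover is still open (((horizontal distance between lid0 and pot0 below 0.005 m and z of lid0 in the frame of pot0 between 0.034 and 0.0402 m and angle between the z axis of lid0 and the z axis of pot0, either way round below 0.06 rad) or (horizontal distance between lid1 and pot0 below 0.005 m and z of lid1 in the frame of pot0 between 0.034 and 0.0402 m and angle between the z axis of lid1 and the z axis of pot0, either way round below 0.06 rad) or (horizontal distance between lid2 and pot0 below 0.005 m and z of lid2 in the frame of pot0 between 0.034 and 0.0402 m and angle between the z axis of lid2 and the z axis of pot0, either way round below 0.06 rad)) and x of pot0 in the frame of case between -0.052 and 0.052 m and y of pot0 in the frame of case between -0.105 and 0.105 m and z of pot0 in the frame of case between 0 and 0.012 m and angle between each of pot0, pot1, pot2's own z axis and vertical below 0.1 rad and ((horizontal distance between lid0 and pot1 below 0.005 m and z of lid0 in the frame of pot1 between 0.034 and 0.0402 m and angle between the z axis of lid0 and the z axis of pot1, either way round below 0.06 rad) or (horizontal distance between lid1 and pot1 below 0.005 m and z of lid1 in the frame of pot1 between 0.034 and 0.0402 m and angle between the z axis of lid1 and the z axis of pot1, either way round below 0.06 rad) or (horizontal distance between lid2 and pot1 below 0.005 m and z of lid2 in the frame of pot1 between 0.034 and 0.0402 m and angle between the z axis of lid2 and the z axis of pot1, either way round below 0.06 rad)) and x of pot1 in the frame of case between -0.052 and 0.052 m and y of pot1 in the frame of case between -0.105 and 0.105 m and z of pot1 in the frame of case between 0 and 0.012 m and ((horizontal distance between lid0 and pot2 below 0.005 m and z of lid0 in the frame of pot2 between 0.034 and 0.0402 m and angle between the z axis of lid0 and the z axis of pot2, either way round below 0.06 rad) or (horizontal distance between lid1 and pot2 below 0.005 m and z of lid1 in the frame of pot2 between 0.034 and 0.0402 m and angle between the z axis of lid1 and the z axis of pot2, either way round below 0.06 rad) or (horizontal distance between lid2 and pot2 below 0.005 m and z of lid2 in the frame of pot2 between 0.034 and 0.0402 m and angle between the z axis of lid2 and the z axis of pot2, either way round below 0.06 rad)) and x of pot2 in the frame of case between -0.052 and 0.052 m and y of pot2 in the frame of case between -0.105 and 0.105 m and z of pot2 in the frame of case between 0 and 0.012 m and value of joint cover above 0.3 rad), for 0.3 s.
2. the cover is pressed shut past its catch (value of joint cover below 0.02 rad), for 0.3 s.
At the end, for the whole second after the job is handed in: every pot present stands upright (within 0.1 rad) on the incubator's floor with a lid seated in it: flange within 2 mm of the rim, centred within 5 mm and level with the rim within 0.06 rad; the cover is shut and latched (joint below 0.02); all at rest (((horizontal distance between lid0 and pot0 below 0.005 m and z of lid0 in the frame of pot0 between 0.034 and 0.0402 m and angle between the z axis of lid0 and the z axis of pot0, either way round below 0.06 rad) or (horizontal distance between lid1 and pot0 below 0.005 m and z of lid1 in the frame of pot0 between 0.034 and 0.0402 m and angle between the z axis of lid1 and the z axis of pot0, either way round below 0.06 rad) or (horizontal distance between lid2 and pot0 below 0.005 m and z of lid2 in the frame of pot0 between 0.034 and 0.0402 m and angle between the z axis of lid2 and the z axis of pot0, either way round below 0.06 rad)) and x of pot0 in the frame of case between -0.052 and 0.052 m and y of pot0 in the frame of case between -0.105 and 0.105 m and z of pot0 in the frame of case between 0 and 0.012 m and angle between each of pot0, pot1, pot2's own z axis and vertical below 0.1 rad and ((horizontal distance between lid0 and pot1 below 0.005 m and z of lid0 in the frame of pot1 between 0.034 and 0.0402 m and angle between the z axis of lid0 and the z axis of pot1, either way round below 0.06 rad) or (horizontal distance between lid1 and pot1 below 0.005 m and z of lid1 in the frame of pot1 between 0.034 and 0.0402 m and angle between the z axis of lid1 and the z axis of pot1, either way round below 0.06 rad) or (horizontal distance between lid2 and pot1 below 0.005 m and z of lid2 in the frame of pot1 between 0.034 and 0.0402 m and angle between the z axis of lid2 and the z axis of pot1, either way round below 0.06 rad)) and x of pot1 in the frame of case between -0.052 and 0.052 m and y of pot1 in the frame of case between -0.105 and 0.105 m and z of pot1 in the frame of case between 0 and 0.012 m and ((horizontal distance between lid0 and pot2 below 0.005 m and z of lid0 in the frame of pot2 between 0.034 and 0.0402 m and angle between the z axis of lid0 and the z axis of pot2, either way round below 0.06 rad) or (horizontal distance between lid1 and pot2 below 0.005 m and z of lid1 in the frame of pot2 between 0.034 and 0.0402 m and angle between the z axis of lid1 and the z axis of pot2, either way round below 0.06 rad) or (horizontal distance between lid2 and pot2 below 0.005 m and z of lid2 in the frame of pot2 between 0.034 and 0.0402 m and angle between the z axis of lid2 and the z axis of pot2, either way round below 0.06 rad)) and x of pot2 in the frame of case between -0.052 and 0.052 m and y of pot2 in the frame of case between -0.105 and 0.105 m and z of pot2 in the frame of case between 0 and 0.012 m and value of joint cover below 0.02 rad and linear speed of each of pot0, pot1, pot2 below 0.02 m/s); the robot touches nothing.
It fails at once if a bystander (beaker, amber bottle, spatula, wash bottle, timer or jar) is moved more than 5 cm (distance of any of beaker, reagent, spatula, wash, timer, jar from where it was at the start of the episode above 0.05 m).
Of pot0, pot1, pot2 only 2 to 3 are there at a start; the rules pass over those that are not, and their reading is None.
At some moment in a run one of pot0, pot1, pot2, lid0, lid1, lid2 may be knocked a few centimetres aside while the robot is not near it.
It also fails if it takes over 210 s, if anything falls off the work surface, if the arm or the gripper's body presses on something with over 40 N, if the wrist force passes 120 N, or if a joint passes its speed limit or range.

## Working session

There is one attempt and no reset: what is moved stays moved. The work goes in short steps, each a Python script; the robot and the scene stay as the last script left them, time stands still between calls to the robot, and variables do not carry over. Pictures are saved under pics/ and viewed, at most 14 in all, crops included, and the job is handed in when it is done.

```bash
mkdir -p pics; cat > h.py <<'E'
import numpy as np, cv2
from rig import ctrl
def cam(n): return ctrl.read_camera(n)
def save(c,name,crop=None,s=1):
    im=c["image"]
    if crop: im=im[crop[1]:crop[3],crop[0]:crop[2]]
    if s!=1: im=cv2.resize(im,None,fx=s,fy=s,interpolation=cv2.INTER_CUBIC)
    cv2.imwrite("pics/"+name,im[:,:,::-1])
def ray(c,uv):
    K=c["camera_matrix"]; d=(np.array(uv,float)-K[:2,2])/[K[0,0],K[1,1]]
    s=d.copy()
    for _ in range(20): s=d/(1+c["k1"]*(s@s))
    P=c["pose"]; return P[:3,3],P[:3,:3]@np.array([s[0],-s[1],-1])
def onz(c,uv,z):
    o,r=ray(c,uv); return o+r*(z-o[2])/r[2]
def proj(c,p):
    P=c["pose"]; q=P[:3,:3].T@(np.array(p)-P[:3,3]); s=np.array([q[0],-q[1]])/-q[2]
    s=s*(1+c["k1"]*(s@s)); K=c["camera_matrix"]; return s*[K[0,0],K[1,1]]+K[:2,2]
E
python3 - <<'E'
from h import *
t=cam("top");s=cam("scene")
for n,c in(("top",t),("scene",s)): save(c,n+"0.png",s=1.5); print(n,c["pose"].round(3).tolist(),c["camera_matrix"].round(1).tolist(),c["k1"])
print(ctrl.state())
E
```

```text
top [[0.004, 0.986, -0.169, 0.309], [-1.0, 0.002, -0.015, -0.008], [-0.014, 0.169, 0.985, 1.329], [0.0, 0.0, 0.0, 1.0]] [[463.7, 0.0, 252.5], [0.0, 463.7, 198.7], [0.0, 0.0, 1.0]] -0.15358886866879887
scene [[-0.551, -0.463, 0.694, 1.45], [0.835, -0.304, 0.459, 0.573], [-0.002, 0.832, 0.554, 0.813], [0.0, 0.0, 0.0, 1.0]] [[455.9, 0.0, 255.1], [0.0, 455.9, 194.1], [0.0, 0.0, 1.0]] -0.05622158848245489
{'clock': 0.1, 'joints': array([ 6.48867551e+01,  1.76194642e+01,  8.63755743e+01,  1.48438743e-03,
        7.61117929e+01, -4.21162630e+00]), 'qvel': array([ 0.00966888, -0.08239408, -0.11098192, -0.06373635,  0.01134929,
       -0.01328302]), 'tau': array([-6.15933459e-04, -4.58526886e+01, -2.52607316e+01, -2.38608473e-04,
        5.52343496e-03,  1.63447299e-05]), 'tcp_pos': array([0.2049014 , 0.53660834, 0.24146371]), 'tool_rot': array([-1.79893563e+02, -9.28219095e-03,  1.59098015e+02]), 'force': array([ 0.09598698,  0.17274413, -0.64724436]), 'ft_torque': array([-0.04550338,  0.03395084,  0.00064426]), 'gripper_force': 0.0, 'gripper_width': 1.0037164249411414}
```

View pics/top0.png

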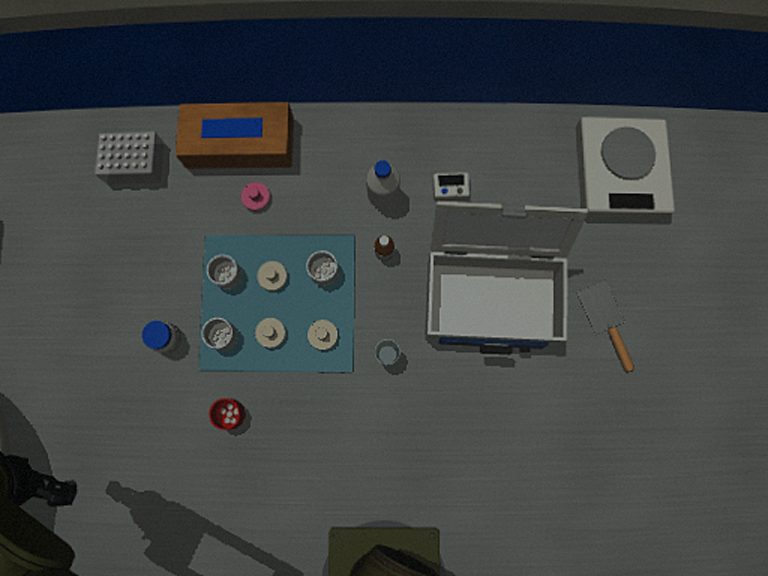

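View pics/scene0.png

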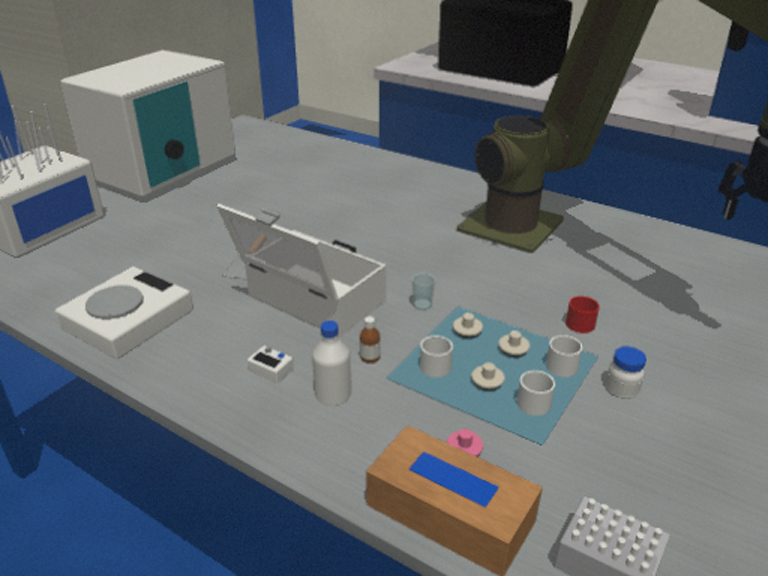

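Top view (1.5x pixels): white pots at (222,270), (218,333), (322,266) and cream lids at (272,276), (270,333), (322,335). Look-alikes are the red pot at (227,414) and the pink lid at (256,197), both off the mat, plus the jar at (157,335), which has a blue cap. I choose the white and cream ones on the mat. The incubator is on the right, around (498,297).

```bash
cat >> h.py <<'E'
def detect(t):
    """pots (rim centre) and lids (knob/flange centre) from top view"""
    im=cv2.GaussianBlur(t["image"],(3,3),0).astype(float); R,G,B=im[...,0],im[...,1],im[...,2]
    hsv=cv2.cvtColor(t["image"],cv2.COLOR_RGB2HSV)
    mat=((B-R>20)&(hsv[...,1]>70)&(hsv[...,0]>85)&(hsv[...,0]<105)).astype(np.uint8)
    n,l,st,c=cv2.connectedComponentsWithStats(mat)
    i=1+np.argmax(st[1:,4]); cs,_=cv2.findContours((l==i).astype(np.uint8),cv2.RETR_EXTERNAL,cv2.CHAIN_APPROX_NONE)
    hull=np.zeros_like(mat); cv2.fillConvexPoly(hull,cv2.convexHull(np.vstack(cs)),1)
    out=[]
    warm=((R-B>22)&(R>110)).astype(np.uint8)*hull
    n,l,st,c=cv2.connectedComponentsWithStats(warm)
    for k in range(1,n):
        if st[k,4]>150: out.append(("lid",c[k],st[k],onz(t,c[k],.022)))
    brt=((abs(R-B)<=22)&(R>50)&(hsv[...,1]<60)).astype(np.uint8)*hull*(1-cv2.dilate(warm,np.ones((3,3),np.uint8)))
    brt=cv2.morphologyEx(brt,cv2.MORPH_OPEN,np.ones((2,2),np.uint8))
    n,l,st,c=cv2.connectedComponentsWithStats(brt)
    for k in range(1,n):
        if st[k,4]>120: out.append(("pot",c[k],st[k],onz(t,st[k,:2]+(st[k,2:4]-1)/2,.045)))
    return out,hull
E
python3 - <<'E'
from h import *
t=cam("top");o,h=detect(t)
for a in o: print(a[0],a[1].round(1),a[2],a[3].round(4))
ys,xs=np.where(h>0); print(xs.min(),xs.max(),ys.min(),ys.max(), onz(t,(xs.mean(),ys.mean()),.004))
save(t,"matcrop.png",(125,145,245,255),5)
save(t,"casecrop.png",(275,125,395,245),5)
E
```

```text
lid [180.7 183. ] [173 175  17  18 183] [0.5789 0.2192 0.022 ]
lid [179.4 221. ] [171 213  18  18 185] [0.468  0.2197 0.022 ]
lid [214.1 222.5] [206 214  18  18 195] [0.4643 0.1202 0.022 ]
pot [215.5 178.8] [205 168  22  22 356] [0.5871 0.1162 0.045 ]
pot [149.4 181.2] [139 171  21  23 322] [0.5771 0.3072 0.045 ]
pot [146.2 223.1] [135 213  22  21 330] [0.4591 0.3123 0.045 ]
133 236 157 247 [0.52574648 0.20812562 0.004     ]
```

View pics/matcrop.png

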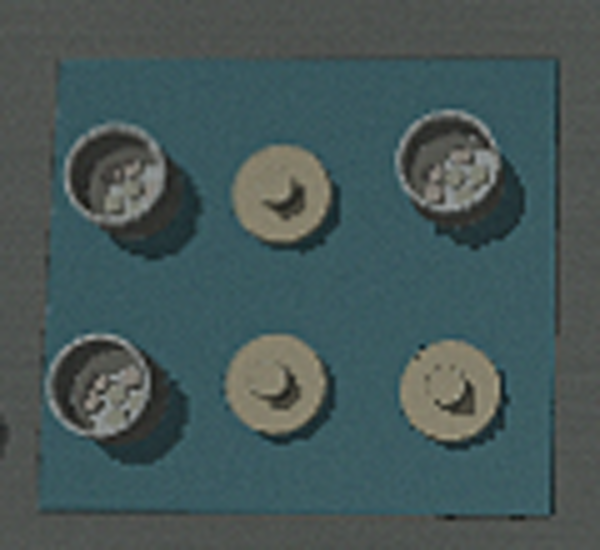

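View pics/casecrop.png

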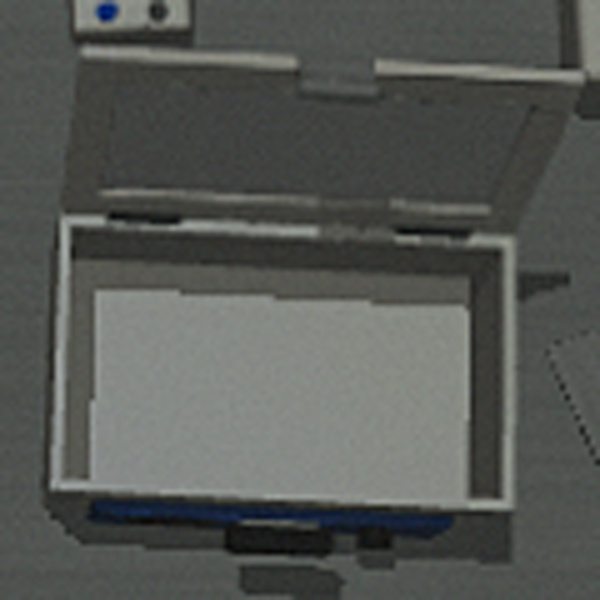

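The crop shows clean white pots A (148,180), B (145,222) and C (215,177) in full-image pixels, and three cream lids, so no look-alike has been picked. The case rim corners are at about (287,168), (378,172), (378,247) and (285,243). Next: the case pose and a close wrist view over the first lid.

```bash
python3 - <<'E'
from h import *
t=cam("top")
c=[onz(t,p,.09)[:2] for p in [(287.4,168),(378.4,172.4),(377.6,246.6),(285,243)]]
c=np.array(c);print(c.round(4),c.mean(0)); print([np.linalg.norm(c[i]-c[(i+1)%4]).round(3) for i in range(4)])
e=[(c[0]-c[3]),(c[1]-c[2])]; print([np.degrees(np.arctan2(v[1],v[0])) for v in e]); w=c[0]-c[1]; print(np.degrees(np.arctan2(w[1],w[0]))-90)
for p in [(148,180),(145,222.4),(214.6,177.4)]: print(onz(t,p,.054))
ctrl.movep([.468,.22,.2],[180,0,90]); w=cam("wrist"); save(w,"w0.png"); st=ctrl.state()
print(st["clock"],st["joints"],st["tcp_pos"],w["pose"].round(3).tolist(),w["camera_matrix"].tolist(),w["k1"])
print(proj(w,[.468,.22,.022]))
E
```

```text
[[ 0.607  -0.0852]
 [ 0.5956 -0.3372]
 [ 0.3912 -0.3268]
 [ 0.4014 -0.0771]] [ 0.49881848 -0.20655496]
[np.float64(0.252), np.float64(0.205), np.float64(0.25), np.float64(0.206)]
[np.float64(-2.269138700246768), np.float64(-2.9216947011509826)]
-2.5911738248396716
[0.5810278  0.30811257 0.054     ]
[0.45974665 0.31156739 0.054     ]
[0.58833295 0.11791553 0.054     ]
1.7833 [2.05939581e+01 1.51568453e+01 9.65994074e+01 2.64673500e-02
 6.82187459e+01 2.04905554e+01] [0.46779266 0.22102128 0.20017268] [[1.0, -0.001, -0.002, 0.467], [0.001, 0.966, 0.258, 0.285], [0.002, -0.258, 0.966, 0.333], [0.0, 0.0, 0.0, 1.0]] [[325.44269097725504, 0.0, 255.60088367493893], [0.0, 325.44269097725504, 196.70240516494798], [0.0, 0.0, 1.0]] -0.05878136528627014
[255.68790815 178.42412953]
```

View pics/w0.png

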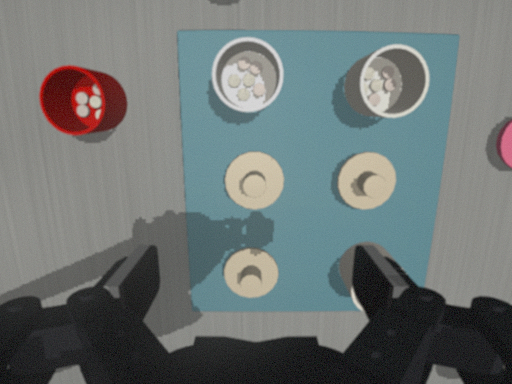

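The wrist view shows the lid flange at (254,180), 1.6 px from the prediction. My front case corners had a row-offset slip (the rows should be 226.6 and 223), so I recompute them, then refine straight above each thing and cap the first pot.

```bash
cat >> h.py <<'E'
D=[180,0,90]
def ell(w,kind,guess,z):
    im=cv2.GaussianBlur(w["image"],(3,3),0); hsv=cv2.cvtColor(im,cv2.COLOR_RGB2HSV); f=im.astype(float)
    if kind=="lid": m=(f[...,0]-f[...,2]>25)&(f[...,0]>100)
    else: m=(hsv[...,1]<50)&(hsv[...,2]>125)
    g=proj(w,[guess[0],guess[1],z]); yy,xx=np.mgrid[:384,:512]
    m&=np.hypot(xx-g[0],yy-g[1])<60
    n,l,st,_=cv2.connectedComponentsWithStats(m.astype(np.uint8)); i=1+np.argmax(st[1:,4])
    cs,_=cv2.findContours((l==i).astype(np.uint8),cv2.RETR_EXTERNAL,cv2.CHAIN_APPROX_NONE)
    hl=cv2.convexHull(max(cs,key=cv2.contourArea))[:,0]
    P=np.array([onz(w,p,z)[:2] for p in hl],np.float32)
    M=cv2.moments(P.reshape(-1,1,2)*1000); c=np.array([M["m10"],M["m01"]])/M["m00"]/1000
    return c,2*np.sqrt(M["m00"]/np.pi), np.ptp(P,axis=0)*1000
def measure(kind,xy,name=None,h=.2):
    z={"lid":.021,"pot":.054,"cap":.059}[kind]
    ctrl.movep([xy[0],xy[1]-.065,h],D); ctrl.wait(.1); w=cam("wrist")
    if name: save(w,name)
    c,d,p=ell(w,"lid" if kind=="cap" else kind,xy,z); print(kind,"guess",xy,"meas",c.round(4),"diam",d.round(1),p.round(1),"t",round(ctrl.state()["clock"],1),flush=True)
    return c,d
def fz(): ctrl.wait(.08); return ctrl.state()["force"][2]
E
cat > cap.py <<'E'
from h import *
import sys
a=list(map(float,sys.argv[1:5]))
lid,d1=measure("lid",a[:2]); pot,d2=measure("pot",a[2:])
assert abs(d1-58)<4 and abs(d2-58)<4 and np.hypot(*(lid-a[:2]))<.012 and np.hypot(*(pot-a[2:]))<.012
ctrl.move_gripper(.7,40)
ctrl.movep([*lid,.1],D); ctrl.movel([*lid,.035],.1)
ctrl.move_gripper(0.,40); s=ctrl.state(); print("grip",s["gripper_width"],s["gripper_force"],s["tcp_pos"])
ctrl.movel([*lid,.13],.2); f0=fz(); print("f0",f0)
ctrl.movel([*pot,.13],.25); ctrl.movel([*pot,.088],.15)
for z in np.arange(.086,.0695,-.001):
    ctrl.movel([*pot,z],.03); f=fz()-f0; print(round(z,4),round(ctrl.state()["tcp_pos"][2],4),round(f,1),end="; ")
    if f>22 and z<.0755 or f>45: break
print(ctrl.state()["gripper_width"])
ctrl.move_gripper(.7); ctrl.movel([*pot,.13],.25)
c,d=measure("cap",pot,sys.argv[5]); print("clock",ctrl.state()["clock"])
E
python3 - <<'E'
from h import *
t=cam("top")
c=np.array([onz(t,p,.09)[:2] for p in [(287.4,168),(378.4,172.4),(377.6,226.6),(285,223)]]);print(c.round(4),c.mean(0)); print([np.linalg.norm(c[i]-c[(i+1)%4]).round(3) for i in range(4)])
for v in (c[0]-c[3],c[1]-c[2]): print(np.degrees(np.arctan2(v[1],v[0])))
for v in (c[0]-c[1],c[3]-c[2]): print(np.degrees(np.arctan2(v[1],v[0]))-90)
E
python3 cap.py .464 .120 .588 .118 c1.png
```

```text
[[ 0.607  -0.0852]
 [ 0.5956 -0.3372]
 [ 0.4453 -0.3286]
 [ 0.4552 -0.0774]] [ 0.52579103 -0.20711098]
[np.float64(0.252), np.float64(0.151), np.float64(0.251), np.float64(0.152)]
-2.944873716132842
-3.2541405734707753
-2.5911738248396716
-2.264029756082465
lid guess [0.464, 0.12] meas [0.4629 0.1173] diam 55.2 [54.4 54.7] t 2.7
pot guess [0.588, 0.118] meas [0.5891 0.1179] diam 59.7 [59.9 59.9] t 3.4
grip 0.2355042151485953 38.96702170372009 [0.46337392 0.1173838  0.03572093]
f0 -0.3436528731438103
0.086 0.0868 -0.8; 0.085 0.085 -0.3; 0.084 0.0839 -0.1; 0.083 0.083 0.4; 0.082 0.082 0.0; 0.081 0.081 -0.5; 0.08 0.08 -0.8; 0.079 0.079 -1.2; 0.078 0.078 0.1; 0.077 0.077 0.2; 0.076 0.076 -0.3; 0.075 0.0749 -0.1; 0.074 0.0739 0.6; 0.073 0.0737 5.9; 0.072 0.0737 11.5; 0.071 0.0736 17.5; 0.07 0.0736 24.0; 0.24222210999524044
cap guess [0.58914074 0.11790939] meas [0.589 0.118] diam 55.8 [55.4 56.1] t 14.7
clock 14.675
```

```bash
python3 - <<'E'
from h import *
s=cam("scene"); p=proj(s,[.589,.118,.05]).astype(int); save(s,"s1.png",(p[0]-60,p[1]-45,p[0]+60,p[1]+45),6)
E
```

```text
(no output)
```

View pics/s1.png

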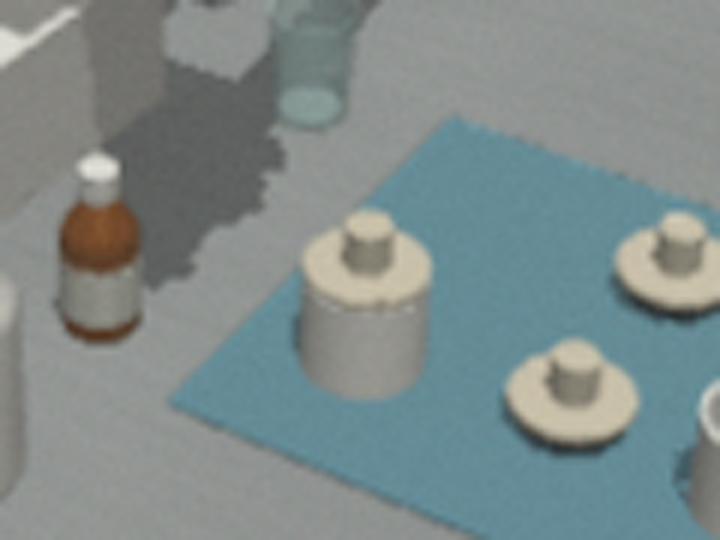

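The crop shows the lid on the pot with its flange on the rim and no visible gap. I confirm the seating height by pressing on the knob with the fingers shut, then cap the other two.

```bash
cat > press.py <<'E'
from h import *
import sys
x,y=map(float,sys.argv[1:3])
ctrl.movep([x,y,.13],D); ctrl.move_gripper(0.,40); ctrl.movel([x,y,.102],.2); f0=fz()
for z in np.arange(.099,.084,-.0015):
    ctrl.movel([x,y,z],.05); f=fz()-f0; print(round(z,4),round(ctrl.state()["tcp_pos"][2],4),round(f,1),end="; ")
    if f>22: break
ctrl.movel([x,y,.13],.25); ctrl.move_gripper(.7)
print("t",ctrl.state()["clock"])
E
python3 press.py .589 .118 && python3 cap.py .468 .220 .460 .3115 c2.png
```

```text
0.099 0.0994 -0.8; 0.0975 0.0975 -1.1; 0.096 0.0959 -0.9; 0.0945 0.0944 -1.8; 0.093 0.093 -0.8; 0.0915 0.0921 4.9; 0.09 0.092 14.0; 0.0885 0.0919 22.8; t 19.7417
lid guess [0.468, 0.22] meas [0.4664 0.2177] diam 55.5 [55.8 55.3] t 20.5
pot guess [0.46, 0.3115] meas [0.4607 0.3124] diam 59.9 [59.8 59.6] t 21.1
grip 0.23960322950233784 38.98473680019379 [0.46681254 0.21787562 0.03570292]
f0 -1.0410618824424105
0.086 0.0867 0.8; 0.085 0.085 0.6; 0.084 0.0839 0.5; 0.083 0.083 1.0; 0.082 0.082 -0.3; 0.081 0.0809 0.5; 0.08 0.08 0.3; 0.079 0.079 1.1; 0.078 0.0781 0.5; 0.077 0.077 1.2; 0.076 0.076 1.7; 0.075 0.075 0.9; 0.074 0.0739 1.4; 0.073 0.0737 7.7; 0.072 0.0736 13.9; 0.071 0.0736 20.2; 0.07 0.0735 27.4; 0.24074551555756613
cap guess [0.46071894 0.31237664] meas [0.4608 0.3124] diam 55.8 [56.  55.3] t 31.9
clock 31.8917
```

Contact at TCP 0.092 m puts the knob top at 81 mm, exactly the home height. Third lid, then carry the first pot.

```bash
cat > carry.py <<'E'
from h import *
import sys
x,y,cy=map(float,sys.argv[1:4])
YAW=-2.75; C=np.array([.5258,-.2071]); a=np.radians(YAW); Rz=np.array([[np.cos(a),-np.sin(a)],[np.sin(a),np.cos(a)]])
p,d=measure("cap",(x,y)); assert 52<d<62
tgt=C+Rz@[0,cy]; E=[180,0,90+YAW]
ctrl.move_gripper(1.,45); g=.004+.032-.008   # TCP z so that the grasp point is 32 mm up the pot
ctrl.movep([*p,.14],E); ctrl.movel([*p,g],.12)
ctrl.move_gripper(0.,45); s=ctrl.state(); print("grip",s["gripper_width"],s["gripper_force"],s["tcp_pos"])
ctrl.movel([*p,.20],.25); f0=fz(); print("held fz",f0,ctrl.state()["gripper_width"])
ctrl.movel([*tgt,.20],.3); ctrl.movel([*tgt,.05],.15)
for z in np.arange(.044,.024,-.002):
    ctrl.movel([*tgt,z],.05); f=fz()-f0; print(round(z,4),round(f,1),end="; ")
    if f>4: break
ctrl.move_gripper(.85); ctrl.wait(.2); ctrl.movel([*tgt,.20],.2)
print("t",ctrl.state()["clock"])
E
python3 cap.py .579 .219 .581 .308 c3.png && python3 carry.py .589 .118 -.075
python3 - <<'E'
from h import *
ctrl.movep([.45,-.02,.3],D)
t=cam("top"); save(t,"t2.png",(125,125,395,255),2.9)
E
```

```text
lid guess [0.579, 0.219] meas [0.5771 0.2176] diam 55.4 [55.  55.2] t 32.7
pot guess [0.581, 0.308] meas [0.5817 0.3086] diam 59.8 [59.2 59.8] t 33.3
grip 0.23463881333938919 39.1736376285553 [0.57769781 0.21777088 0.03582093]
f0 -0.6592459979495551
0.086 0.0869 0.6; 0.085 0.085 -1.5; 0.084 0.0839 -0.1; 0.083 0.083 -0.7; 0.082 0.082 -0.6; 0.081 0.081 -0.5; 0.08 0.08 -1.7; 0.079 0.0791 0.6; 0.078 0.0781 1.1; 0.077 0.077 0.8; 0.076 0.076 0.4; 0.075 0.0749 0.6; 0.074 0.074 0.1; 0.073 0.0738 5.3; 0.072 0.0738 11.3; 0.071 0.0737 15.6; 0.07 0.0737 20.7; 0.24149531637916194
cap guess [0.58167512 0.30855703] meas [0.5817 0.3086] diam 55.6 [55.3 55.2] t 44.0
clock 44.025
cap guess (0.589, 0.118) meas [0.5891 0.118 ] diam 55.7 [55.7 55. ] t 45.0
grip 0.6763800911623868 48.116867830976844 [0.58962734 0.11810911 0.02922247]
held fz -2.5840863711073503 0.6824152316929998
0.044 0.5; 0.042 0.3; 0.04 -0.1; 0.038 1.1; 0.036 0.1; 0.034 0.2; 0.032 1.0; 0.03 8.2; t 55.0
```

View pics/t2.png

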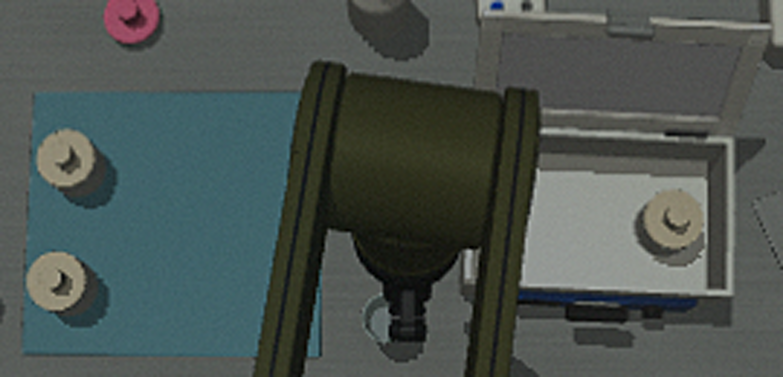

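The capped pot stands in the right end of the chamber at crop pixel (672,220). The two other capped pots, at (66,158) and (57,282), have not moved. Carrying them now.

```bash
python3 carry.py .5817 .3086 0 && python3 carry.py .4607 .3124 .075
python3 - <<'E'
from h import *
ctrl.movep([.42,.15,.3],D)
t=cam("top"); save(t,"t3.png",(275,125,395,245),5)
s=cam("scene"); p=proj(s,[.526,-.207,.08]).astype(int); save(s,"s3.png",(p[0]-75,p[1]-60,p[0]+75,p[1]+60),5)
print(ctrl.state()["clock"])
E
```

```text
cap guess (0.5817, 0.3086) meas [0.5817 0.3086] diam 55.7 [55.8 55.7] t 57.5
grip 0.6858823410976385 48.626498468220234 [0.58223755 0.30895356 0.02931594]
held fz -3.1274885591833903 0.6877476905288652
0.044 2.3; 0.042 0.5; 0.04 2.0; 0.038 1.2; 0.036 0.4; 0.034 1.3; 0.032 2.1; 0.03 10.7; t 67.8083
cap guess (0.4607, 0.3124) meas [0.4593 0.3075] diam 55.7 [55.8 56. ] t 69.6
grip 0.6809280503841019 47.65431806445122 [0.45966462 0.3078075  0.02914604]
held fz -2.327800666042342 0.6878085961126874
0.044 -1.0; 0.042 0.3; 0.04 1.0; 0.038 0.2; 0.036 -1.0; 0.034 0.3; 0.032 -0.0; 0.03 9.8; t 79.7
81.0083
```

View pics/t3.png

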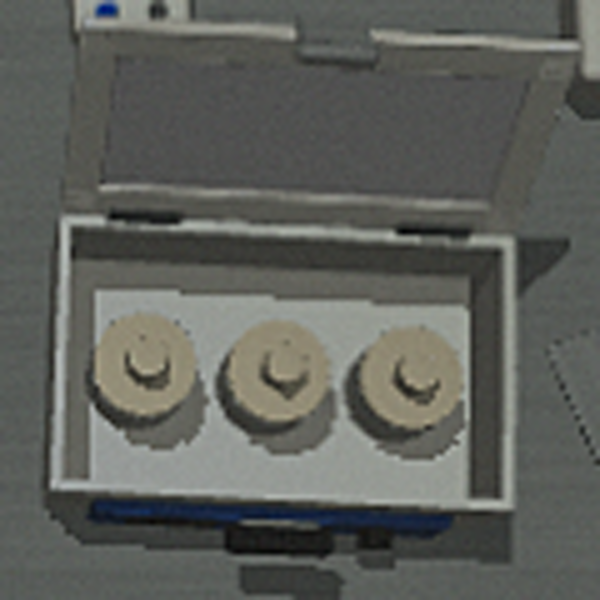

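View pics/s3.png

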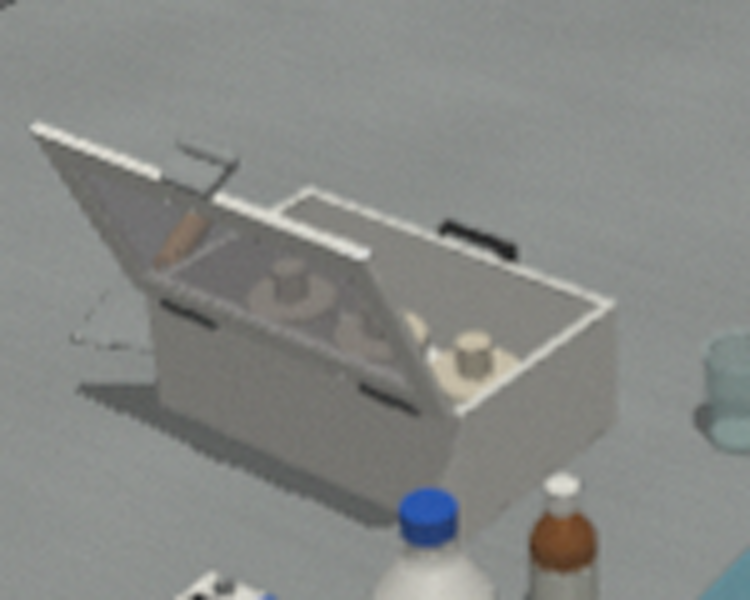

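All three capped pots stand in a row, with flanges at crop pixels (145,367), (278,372) and (410,378). The cover's free edge has moved from rows 50–75 to rows 28–45, so it now leans a little further back. I check the seating of each lid by pressing its knob, and compute the cover angle.

```bash
python3 - <<'E'
from h import *
from scipy.optimize import brentq
t=cam("top")
a=np.radians(-2.75); C=np.array([.5258,-.2071]); R=np.array([[np.cos(a),-np.sin(a)],[np.sin(a),np.cos(a)]])
for e in [(292,130.8),(341,131.5),(391,134)]:
    f=lambda th:(R.T@(onz(t,e,.0905+.152*np.sin(th))[:2]-C))[0]-(.076-.152*np.cos(th))
    print("cover",[ (round(x,2),round(f(x),3)) for x in (1.6,1.8,1.9,2.0,2.1)])
P=[onz(t,np.array(p)/5+[275,125],.065)[:2] for p in [(145,367),(278,372),(410,378)]]
ctrl.move_gripper(0.,40)
for p in P:
    print("\ncase xy",(R.T@(p-C)).round(4),p.round(4))
    ctrl.movep([*p,.2],[180,0,87.25]); ctrl.movel([*p,.105],.25); f0=fz()
    for z in np.arange(.0975,.088,-.0015):
        ctrl.movel([*p,z],.05); f=fz()-f0; print(round(z,4),round(ctrl.state()["tcp_pos"][2],4),round(f,1),end="; ")
        if f>15: break
    ctrl.movel([*p,.2],.3)
print(ctrl.state()["clock"])
E
```

```text
cover [(1.6, np.float64(0.052)), (1.8, np.float64(0.023)), (1.9, np.float64(0.01)), (2.0, np.float64(-0.002)), (2.1, np.float64(-0.014))]
cover [(1.6, np.float64(0.057)), (1.8, np.float64(0.028)), (1.9, np.float64(0.015)), (2.0, np.float64(0.002)), (2.1, np.float64(-0.009))]
cover [(1.6, np.float64(0.058)), (1.8, np.float64(0.029)), (1.9, np.float64(0.016)), (2.0, np.float64(0.003)), (2.1, np.float64(-0.008))]

case xy [-0.0027  0.0751] [ 0.5267 -0.1319]
0.0975 0.0979 1.4; 0.096 0.096 1.3; 0.0945 0.0944 1.5; 0.093 0.094 8.7; 0.0915 0.094 18.5; 
case xy [-0.0018  0.0011] [ 0.524  -0.2059]
0.0975 0.0979 -1.0; 0.096 0.096 -1.1; 0.0945 0.0944 -1.4; 0.093 0.094 6.8; 0.0915 0.094 16.1; 
case xy [-0.0015 -0.0728] [ 0.5208 -0.2797]
0.0975 0.098 -0.2; 0.096 0.096 -0.4; 0.0945 0.0944 -0.3; 0.093 0.0941 6.4; 0.0915 0.094 15.5; 92.275
```

All three knob tops sit at 83 mm, so the lids are home. The cover is at its 2.0 rad stop. Pushing it over from behind.

```bash
python3 - <<'E'
from h import *
a=np.radians(-2.75); C=np.array([.5258,-.2071]); R=np.array([[np.cos(a),-np.sin(a)],[np.sin(a),np.cos(a)]])
W=lambda x,y,z:[*(C+R@[x,y]),z]
E=[180,0,-2.75]; ZT=.201
p=ctrl.state()["tcp_pos"]; ctrl.movel([p[0],p[1],.36],.3)
ctrl.movep(W(.05,-.03,.38),E); ctrl.movel(W(.185,-.03,.36),.3); ctrl.movel(W(.185,-.03,ZT),.2)
f0=ctrl.state()["force"].copy()
for x in np.arange(.175,.009,-.01):
    ctrl.movel(W(x,-.03,ZT),.06); f=R.T@(ctrl.state()["force"]-f0)[:2]; print(round(x,3),f.round(1)[0],end="; ")
    if abs(f[0])>25: print("STOP"); break
ctrl.movel(W(.04,-.03,.30),.3)
t=cam("top"); save(t,"t4.png",(255,105,415,235),4.6); s=cam("scene"); save(s,"s4.png",(120,100,300,250),4)
print(ctrl.state()["clock"])
E
```

```text
0.175 -1.3; 0.165 0.5; 0.155 -0.2; 0.145 2.0; 0.135 4.5; 0.125 5.8; 0.115 6.1; 0.105 5.1; 0.095 2.8; 0.085 0.3; 0.075 -0.4; 0.065 0.3; 0.055 -0.2; 0.045 -0.5; 0.035 0.5; 0.025 -0.3; 0.015 -0.4; 101.9667
```

View pics/s4.png

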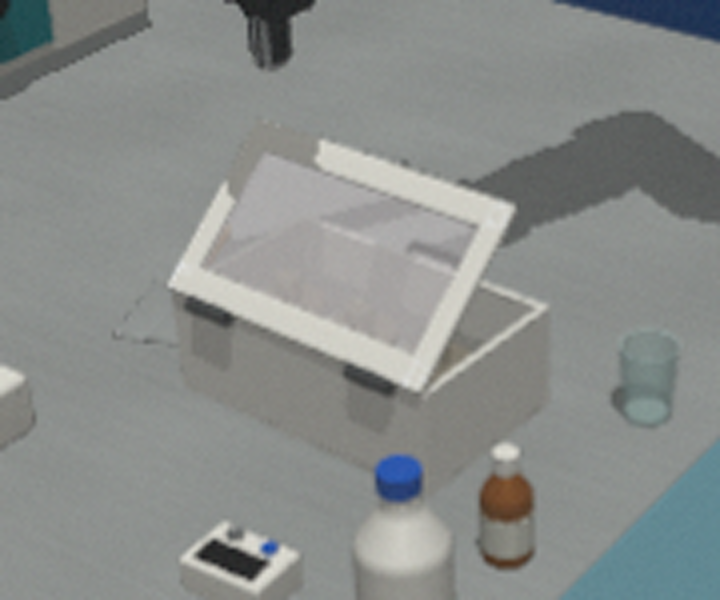

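The cover is tipped forward past upright, with its free edge at about (420,170), and is sinking. I wait, then press the front edge.

```bash
python3 - <<'E'
from h import *
a=np.radians(-2.75); C=np.array([.5258,-.2071]); R=np.array([[np.cos(a),-np.sin(a)],[np.sin(a),np.cos(a)]])
W=lambda x,y,z:[*(C+R@[x,y]),z]
ctrl.wait(4); ctrl.movel(W(-.056,0,.25),.2); ctrl.wait(1); ctrl.movel(W(-.056,0,.125),.15); f0=fz()
for z in np.arange(.122,.098,-.0015):
    ctrl.movel(W(-.056,0,z),.05); f=fz()-f0; print(round(z,4),round(ctrl.state()["tcp_pos"][2],4),round(f,1),end="; ")
    if f>28 : break
ctrl.wait(.3); ctrl.movel(W(-.056,0,.25),.2)
ctrl.movep([.42,.15,.3],D)
s=cam("scene"); save(s,"s5.png",(120,100,300,250),4)
print(ctrl.state()["clock"])
E
```

```text
0.122 0.1222 0.4; 0.1205 0.1204 -1.0; 0.119 0.119 0.0; 0.1175 0.1183 6.0; 0.116 0.1172 9.8; 0.1145 0.1155 9.0; 0.113 0.1132 3.1; 0.1115 0.1111 0.1; 0.11 0.1099 -0.7; 0.1085 0.1094 7.3; 0.107 0.1093 17.8; 0.1055 0.1091 28.6; 115.325
```

View pics/s5.png

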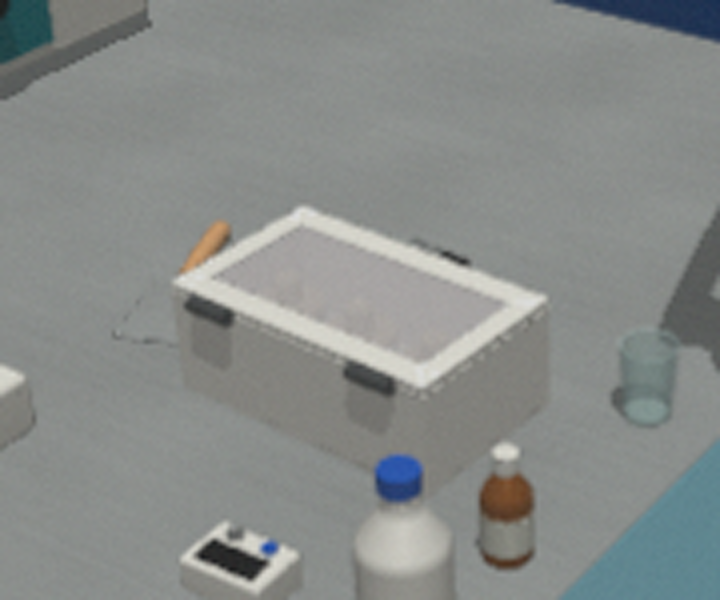

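The catch snapped: force peaked at 9.8 N, dropped to about zero, then met a hard stop at TCP 0.1094 m, which is the shut height. The picture shows the cover flat on the rim at about (360,300).

```bash
python3 -c "
from h import *
print(ctrl.close_job())"
```

```text
the job is handed in; nothing more can be done
None
```

The job is handed in at about 115 s of the 210 s limit: all three pots are capped with their lids fully home and stand upright in the incubator, the cover is latched shut, and no bystander was seen to move.

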